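# Clamp a bur box shut in its cradle

### The job

Get the bur box ready for sterilising: without picking it up, push it with the fingertips along the guide of the clamping cradle until it is fully home against the stop. Then push the red clamp lever over past its centre so that it snaps down and its rubber foot holds the lid shut. Leave the jars and bottles standing round it where they are.

Things in the scene. Friction and masses are not known exactly. Their poses are not given: they have to be found in the camera images.
- cradle: aluminium clamping cradle, fixed. Origin on the worktop (z = 0) at the middle of the stop's face; x points the way the box is pushed in, z up. Guide rails 18 mm high, inner faces at y = +-35 mm, run from the stop to x = -70 mm, then flare out to x = -92 mm. Stop 26 mm high, 94 mm wide; behind it a foot plate 12 mm high to x = 80 mm and a bracket (x 18 to 52, y +-17, up to z 68 mm).
- clamp_lever (a joint): lever angle, rad; pivot along y at x = 35, z = 60 mm in the cradle's frame. 0 = open (start): red handle leans 0.6 rad from vertical toward the cradle's +x. Grows as the handle is pushed toward -x. An over-centre spring (about 4 N at the grip) drives it back to 0 below 0.55, on to closed above. About 1.1 = closed on a box that is home, handle leaning 0.5 rad toward -x; 1.22 = end, no box.
- lever_grip (a point): middle of the lever's red round grip: on the handle 68 mm from the pivot. Grip radius 9 mm; it covers 39 to 91 mm from the pivot, below it a steel rod of radius 5 mm. It moves with the lever; open, it lies at about x = 73 mm, z = 116 mm in the cradle's frame.
- clamp_foot (a point): middle of the underside of the rubber foot (18 mm across) on the end of the clamp arm; moves with the lever, 65 mm along the arm from the pivot. Open, arm and foot stand up over the stop, up to 130 mm high, reaching to x = -22 mm in the cradle's frame. Closed on a box that is home, it rests on the lid at x = -30 mm, z = 39 mm, pressing with about 4 N; with no box it goes lower.
- bur_box: teal bur box, clear lid (fixed shut), 65 x 92 x 39 mm, 0.14 kg, loose on the worktop between the guide rails, 30 to 60 mm short of the stop. Origin at the centre of its underside; its y axis is its 92 mm length and points along the cradle's +x. Home, its far end touches the stop and its origin lies at x = -46 mm in the cradle's frame. Its near end is flat, 46 mm from the origin.
- small_jar: small jar, cream with a white lid, 31 mm across, 32 mm high, loose, beside the cradle; origin at the centre of its underside. Not to be disturbed.
- powder_jar: white powder jar, 41 mm across, 66 mm high, loose, beside the cradle; origin at the centre of its underside. Not to be disturbed.
- dropper_bottle: brown dropper bottle, 34 mm across, 109 mm high, loose, standing to the robot's right; origin at the centre of its underside. Not to be disturbed.
Mind the look-alikes: they are no part of the job. Leave any pink look-alike of the bur_box alone.

How it is judged:
On the way, in this order (a step that is already met when the one before it is completed fails the run):
1. the bur box is home against the stop while the lever is still open (x of bur_box in the frame of cradle above -0.05 m and y of bur_box in the frame of cradle between -0.01 and 0.01 m and angle between the y axis of bur_box and the x axis of cradle, either way round below 0.15 rad and angle between bur_box's own z axis and vertical below 0.06 rad and value of joint clamp_lever below 0.35 rad), for 0.2 s.
2. the lever has snapped past centre and its foot is down on the lid (value of joint clamp_lever above 1 rad and z of clamp_foot in the frame of cradle between 0.0345 and 0.0425 m), for 0.2 s.
At the end, for the whole second after the job is handed in: The bur box lies flat between the rails, its far end within 4 mm of the stop and at rest; the lever is closed (above 1.0 rad) and its rubber foot rests on the lid (underside 34.5 to 42.5 mm above the worktop) (all of step 2 and x of bur_box in the frame of cradle above -0.05 m and y of bur_box in the frame of cradle between -0.01 and 0.01 m and angle between the y axis of bur_box and the x axis of cradle, either way round below 0.15 rad and angle between bur_box's own z axis and vertical below 0.06 rad and linear speed of bur_box below 0.01 m/s); the robot touches nothing.
It fails at once if the bur box is lifted off the worktop (more than 8 mm) or tipped (height (world z) of bur_box above 0.008 m or angle between bur_box's own z axis and vertical above 0.2 rad).
It fails at once if a jar or bottle beside the work is displaced by more than 15 mm or tipped over (distance of any of small_jar, powder_jar, dropper_bottle from where it was at the start of the episode above 0.015 m or angle between any of small_jar, powder_jar, dropper_bottle's own z axis and vertical above 0.3 rad).
It also fails if it takes over 38 s, if anything falls off the work surface, if the arm or the gripper's body presses on something with over 40 N, if the wrist force passes 120 N, or if a joint passes its speed limit or range.

### The arm

A 6-joint arm with a two-finger parallel gripper is mounted at the origin on a cart in front of the work surface, level with it; the furniture and walls round the work are solid. World frame = base frame: x ahead of the robot, y to its left, z up, the work surface at z = 0. Lengths are in m, angles in rad, forces in N, time in s.
With the tool pointing down it reaches from about 0.3 to 0.875 m from the base axis. Payload 6.4 kg.
Tool frame: the origin (TCP) lies midway between the tips of the shut fingers; the grasp point (between the pads) lies 19 mm behind it; z points along the fingers, y is the line along which they close (so a half turn about z gives the same grasp; the last joint's range is limited). The gripper opens to 85 mm and grips with 20 to 120 N. Pads are 22 mm wide; open, the fingers measure 114 mm over their backs; the gripper's body (76 mm by 85 mm) begins 54 mm behind the grasp point. The pads swing forward as they close: fully open they stand 13 mm farther back than shut.
Start: joints at [0.896, 0.181, 1.607, -0, 1.354, -0.206], TCP at [0.26, 0.513, 0.231] pointing down, gripper open.
Joint ranges: [-2.99, 2.99], [-0.89, 2.07], [0.3, 2.58], [-1.14, 4.28], [0, 2.63], [-3.12, 3.12]. Speed limits (rad/s): [2.57, 2.57, 3.01, 3.14, 3.14, 3.14].

### API

Orientations are given as a unit quaternion [w, x, y, z].
In Python, from bench import sensors, vision, ctrl gives the robot as it stands.
- The arm moves only by the tool carry_out, never from a script. Its argument "deltas" is text: rows parted by semicolons, each of 7 numbers parted by spaces: the shift along the tool's x, y, z in mm, then the turn, a rotation vector about the tool's x, y, z in rad, then the closure, from 0 (fully open) to 1 (shut). In form: tx ty tz ax ay az claw; .... A call has 1 to 12 rows; each row is the pose to reach, as a shift and turn from the pose commanded when the call began, along the tool's axes at that moment; what a row does not reach only later rows make up. A row lasts 1/8 s, in which the tool goes at most 62.5 mm and 10.7 degrees, less where a joint would pass 70% of its speed; a pose out of reach is approached as far as the arm can. A call with a gripper value outside its range is refused whole. The fingers move at their own pace and stop on an object; the grip force is fixed at half the most. Time passes only in rows, so rows that repeat a pose let the fingers close. It gives the time, the measured TCP pose, the force, the opening and the grip force at its end, in the units of the state.
- sensors.get_obs(): the state, without advancing time (a new reading comes with each control period).
- vision.camera(name): name is "side" or "top" or "wrist"; returns the picture (400x640x3 uint8, blue, green, red); there is no depth.
- vision.camera_model(name): a dict with "K" (3x3 intrinsics, pixels), "extrinsics" (4x4, takes a point from world to camera coordinates); the wrist camera has in their place "hand_eye" (4x4, takes a point from camera to tool coordinates, whose origin is the TCP and whose axes are the flange's). Camera axes: x right, y down, z forward; pixel columns grow to the right and rows downward; lengths in m; the calibration is good to about 2 mm. A picture is of the moment at which its call begins: read the wrist's pose just before it. camera_model takes no time and is no camera call.
- ctrl.hand_in(): hands the job in; it is judged then, once.
The state is a dict: "time_s": time; "q": joint angles; "dq": joint speeds; "joint_efforts": joint torques, N m; "eef_pos": TCP position; "eef_rot": TCP orientation; "wrist_force": force on the tool from outside, world axes, zero at the start; "torque": the same for the moment, N m; "opening": opening from 0.0 (shut) to 1.0 (fully open); "grasp_force": force on a finger pad.
Only numpy, scipy, OpenCV 4.12 (cv2) and the standard library are available. Lean on these libraries where they do the work, as an engineer would, in place of code of your own. Each camera call takes 0.05 s, during which the arm holds its last target. There are 200 camera calls.

## Working session

There is one attempt and no reset: what is moved stays moved. The work goes in short steps, Python scripts to look and compute and a tool call to move; the robot and the scene stay as the last step left them, time stands still between calls to the robot, and variables do not carry over. Pictures are saved under pics/ and viewed, at most 10 in all, crops included, and the job is handed in when it is done.

Besides the shell and the picture viewer there is one more tool, called after "Emit:" as name(argument=value, ...) on one line, values as JSON. carry_out: Moves the arm, as the interface text tells. Its arguments: {"type":"object","properties":{"deltas":{"type":"string"}},"required":["deltas"]}

```bash
mkdir -p pics
python3 - <<'E'
from bench import sensors, vision, ctrl
import cv2,numpy as np
for n in ["top","side"]:
    cv2.imwrite(f"pics/{n}0.png",vision.camera(n))
    m=vision.camera_model(n);print(n,np.round(m["K"],1).tolist(),np.round(m["extrinsics"],4).tolist())
o=sensors.get_obs();print(o["time_s"],o["eef_pos"],o["eef_rot"],o["wrist_force"])
print(np.round(vision.camera_model("wrist")["hand_eye"],4).tolist())
E
```

```text
top [[397.6, 0.0, 315.9], [0.0, 397.6, 201.5], [0.0, 0.0, 1.0]] [[-0.0213, -0.9995, 0.0226, 0.2934], [-0.9805, 0.0164, -0.1961, 0.4984], [0.1956, -0.0263, -0.9803, 0.9131], [0.0, 0.0, 0.0, 1.0]]
side [[435.1, 0.0, 322.1], [0.0, 435.1, 189.4], [0.0, 0.0, 1.0]] [[-0.9976, -0.0678, -0.0145, 0.5205], [-0.028, 0.5853, -0.8104, -0.0779], [0.0635, -0.808, -0.5857, 1.2341], [0.0, 0.0, 0.0, 1.0]]
0.1 [0.25943821 0.51258899 0.23047294] [-3.43680132e-04  2.32250839e-01  9.72655608e-01 -7.05302861e-04] [ 0.56469913 -0.1070839   0.06120128]
[[-0.0008, -0.9662, -0.2577, 0.0647], [1.0, -0.0009, 0.0003, 0.0007], [-0.0006, -0.2577, 0.9662, -0.1422], [0.0, 0.0, 0.0, 1.0]]
```

View pics/top0.png

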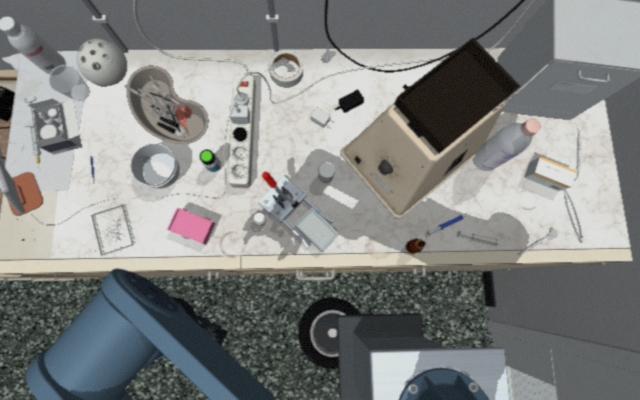

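View pics/side0.png

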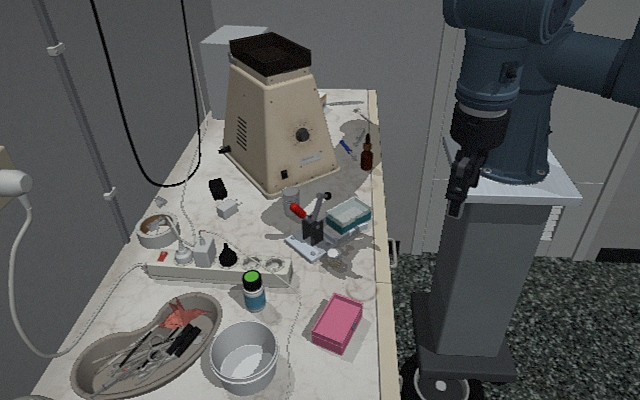

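The top view shows the cradle at about (285,195), the teal box at (315,228), the red grip at (268,180), the powder jar at (326,172), the small jar at (260,219) and the dropper bottle at (415,245). The pink decoy is at (190,226). I'll zoom in on both views.

Run:
```python
import cv2,numpy as np
a=cv2.imread("pics/top0.png")[155:265,235:365]; b=cv2.imread("pics/side0.png")[175:275,270:400]
cv2.imwrite("pics/c0.png",cv2.resize(a,None,fx=6,fy=5.4,interpolation=cv2.INTER_CUBIC)[:, :780])
cv2.imwrite("pics/c1.png",cv2.resize(b,None,fx=6,fy=6,interpolation=cv2.INTER_CUBIC))
```

```text
(no output)
```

View pics/c0.png

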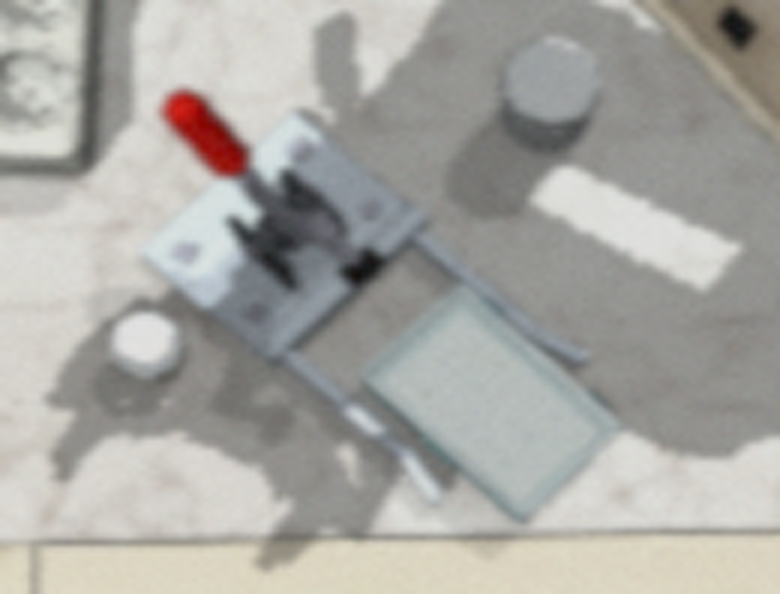

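View pics/c1.png

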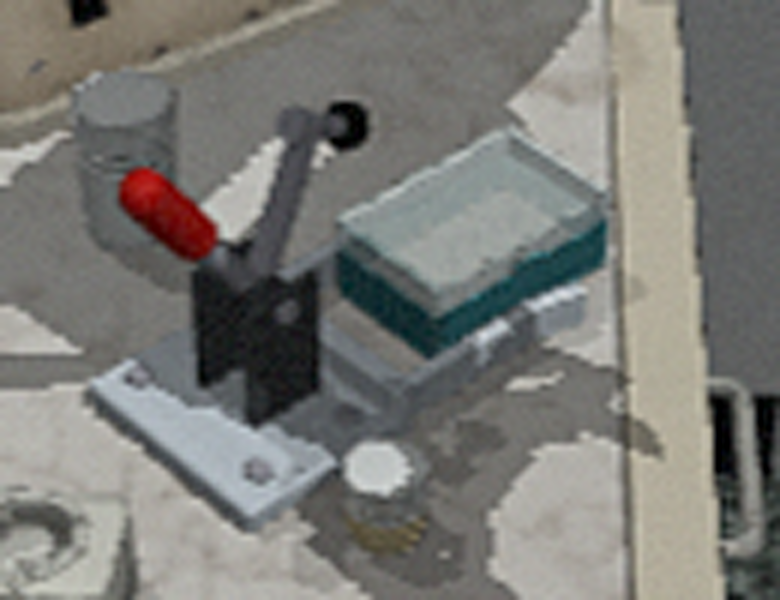

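The crops show the stop's front corners at (275,358) and (425,222) in the top crop, the grip mid at (205,132), and the box lid's corners at (365,380), (463,290), (618,425) and (520,522). Next I'll fit the poses.

```bash
cat > fit.py <<'E'
import numpy as np
from bench import vision
from scipy.optimize import least_squares
M={n:vision.camera_model(n) for n in("top","side")}
def proj(n,p):
    E=np.array(M[n]["extrinsics"]);c=E[:3,:3]@p+E[:3,3];q=np.array(M[n]["K"])@c;return q[:2]/q[2]
def px(n,a): return np.array([235+a[0]/6,155+a[1]/5.4]) if n=="top" else np.array([270+a[0]/6,175+a[1]/6])
def fit(obs,x0):
    def r(x):
        c,s=np.cos(x[2]),np.sin(x[2]);R=np.array([[c,-s,0],[s,c,0],[0,0,1]])
        return np.concatenate([proj(n,R@(np.array(p)/1e3)+[x[0],x[1],0])-px(n,a) for n,a,p in obs])
    f=least_squares(r,x0,loss="soft_l1");return f.x,r(f.x).reshape(-1,2)
if __name__=="__main__":
    cr=[("top",(275,358),(0,47,26)),("top",(425,222),(0,-47,26)),("top",(205,132),(73,0,116)),("top",(148,248),(80,47,12)),("top",(302,110),(80,-47,12)),
     ("side",(168,213),(73,0,116)),("side",(92,385),(80,-47,12)),("side",(245,520),(80,47,12))]
    x,r=fit(cr,[.5,.1,.6]);print("cradle",x.round(4));print(r.round(1).tolist())
    bx=[("top",(365,380),(46,32.5,39)),("top",(463,290),(46,-32.5,39)),("top",(618,425),(-46,-32.5,39)),("top",(520,522),(-46,32.5,39)),
     ("side",(340,218),(46,-32.5,39)),("side",(435,310),(46,32.5,39)),("side",(605,190),(-46,32.5,39)),("side",(508,130),(-46,-32.5,39))]
    b,r=fit(bx,x-[.06,.05,0]);print("box",b.round(4));print(r.round(1).tolist())
    c,s=np.cos(x[2]),np.sin(x[2]);d=b[:2]-x[:2];print("box in cradle",[c*d[0]+s*d[1],-s*d[0]+c*d[1]],b[2]-x[2])
    for nm,a,h in(("small",(146,345),32),("powder",(551,75),66)):
        f=least_squares(lambda t:proj("top",np.array([t[0],t[1],h/1e3]))-px("top",a),[.5,.1]).x-x[:2]
        print(nm,(f+x[:2]).round(3),"cradle",[c*f[0]+s*f[1],-s*f[0]+c*f[1]])
    print(proj("top",np.array([.3,-.2,0])))
E
python3 fit.py
```

```text
cradle [0.4902 0.3392 0.7701]
[[-1.4, 1.2], [0.9, -0.4], [-0.1, -0.1], [-2.3, -0.1], [-1.0, -0.4], [0.0, -0.9], [-0.5, -1.7], [0.6, -1.4]]
box [0.4376 0.2849 0.7687]
[[-3.0, -0.1], [-0.3, -2.3], [1.1, -0.6], [-1.6, 0.8], [-1.2, -1.0], [2.0, -2.5], [2.9, 0.5], [-0.3, -2.0]]
box in cradle [np.float64(-0.07551469723028063), np.float64(-0.002410859105216996)] -0.0013859559602898974
small [0.466 0.421] cradle [np.float64(0.03980489844655146), np.float64(0.07555909405592987)]
powder [0.579 0.256] cradle [np.float64(0.00634093292353928), np.float64(-0.12157413397510797)]
[514.00769741 283.30724415]
```

Emit:
carry_out(deltas="-59 -48 8 0 0 -0.31 0.7; -118 -96 15 0 0 -0.62 0.7; -177 -144 22 0 0 -0.93 0.7; -235 -192 30 0 0 -1.239 0.7; -235 -192 30 0 0 -1.239 0.7; -235 -192 30 0 0 -1.239 0.7; -235 -192 30 0 0 -1.239 0.7; -235 -192 30 0 0 -1.239 0.7; -235 -192 30 0 0 -1.239 0.7")

```text
time_s: 1.23
eef_pos: [0.3824, 0.2357, 0.2011]
eef_rot: [-0.0, -0.375, 0.927, 0.0]
wrist_force: [-0.2, -0.0, 0.1]
opening: 0.296
grasp_force: 0.0
```

Run:
```python
from bench import sensors, vision
import cv2,numpy as np
o=sensors.get_obs();im=vision.camera("wrist");cv2.imwrite("pics/w0.png",im)
print(o["time_s"],o["eef_pos"],o["eef_rot"],o["opening"],np.round(vision.camera_model("wrist")["K"],1).tolist())
np.savez("w0.npz",p=o["eef_pos"],q=o["eef_rot"])
```

```text
1.225 [0.38244291 0.23572091 0.20114488] [-1.72538648e-04 -3.74574061e-01  9.27196982e-01  2.98399631e-05] 0.2960079173893482 [[295.5, 0.0, 318.4], [0.0, 295.5, 198.4], [0.0, 0.0, 1.0]]
```

View pics/w0.png

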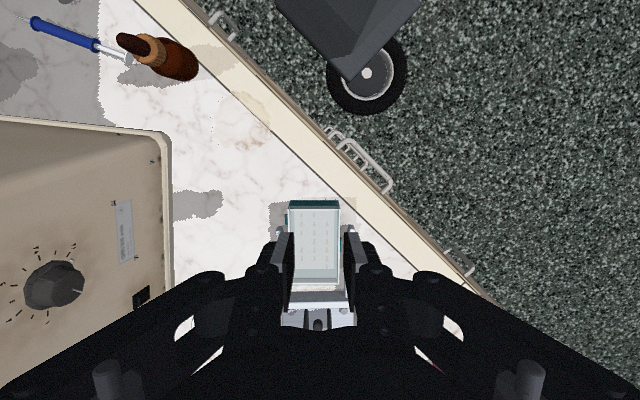

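The wrist view shows the box between the rails. Its lid's near edge is at v≈208 (u 289 to 340), the far edge is at v≈280, and the stop is just beyond at v≈292. I'll convert these to the cradle frame.

Run:
```python
import numpy as np,cv2
from bench import vision
from scipy.spatial.transform import Rotation as R
d=np.load("w0.npz");q=d["q"];T=np.eye(4);T[:3,:3]=R.from_quat([q[1],q[2],q[3],q[0]]).as_matrix();T[:3,3]=d["p"]
m=vision.camera_model("wrist");T=T@np.array(m["hand_eye"]);K=np.array(m["K"])
c,s=np.cos(.7701),np.sin(.7701)
def at(u,v,h):
    r=T[:3,:3]@np.linalg.solve(K,[u,v,1]);p=T[:3,3]+r*(h-T[2,3])/r[2];e=p[:2]-[.4902,.3392];return p.round(4),np.round([c*e[0]+s*e[1],-s*e[0]+c*e[1]],4)
for n,u,v,h in [("nearL",289,208,.039),("nearR",340,208,.039),("near bottom",313,201,.0),("farL",291,281,.039),("farR",339,281,.039),("stop L",290,292,.026),("stopR",347,292,.026)]: print(n,*at(u,v,h))
im=cv2.imread("pics/w0.png")[185:335,240:400];cv2.imwrite("pics/w0c.png",cv2.resize(im,None,fx=4,fy=4,interpolation=cv2.INTER_CUBIC))
```

```text
nearL [0.4243 0.2322 0.039 ] [-0.1218 -0.031 ]
nearR [0.3862 0.2717 0.039 ] [-0.1216  0.0239]
near bottom [0.409  0.2523 0.    ] [-0.1188 -0.0058]
farL [0.4875 0.2932 0.039 ] [-0.034  -0.0312]
farR [0.4491 0.333  0.039 ] [-0.0338  0.0241]
stop L [0.5058 0.3068 0.026 ] [-0.0114 -0.0341]
stopR [0.4578 0.3566 0.026 ] [-0.0111  0.0351]
```

View pics/w0c.png

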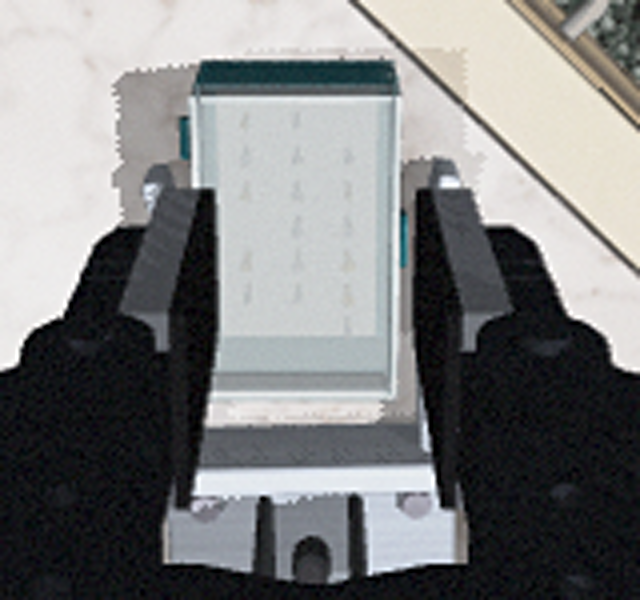

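Emit:
carry_out(deltas="0 -3.5 55 0 0 0 0.7; 0 -3.5 110 0 0 0 0.7; 0 -3.5 160 0 0 0 0.7; 0 -3.5 181 0 0 0 0.7; -10 -3.5 181 0 0 0 0.7; -16 -3.5 181 0 0 0 0.7; -21 -3.5 181 0 0 0 0.7; -26 -3.5 181 0 0 0 0.7; -30 -3.5 181 0 0 0 0.7; -34 -3.5 181 0 0 0 0.7; -38 -3.5 181 0 0 0 0.7; -38 -3.5 181 0 0 0 0.7")

```text
time_s: 2.78
eef_pos: [0.4129, 0.2598, 0.0203]
eef_rot: [0.0, -0.376, 0.927, 0.0]
wrist_force: [0.6, 0.1, -0.5]
opening: 0.299
grasp_force: 0.0
```

Emit:
carry_out(deltas="-2 0 0 0 0 0 0.7; -4 0 0 0 0 0 0.7; -6 0 0 0 0 0 0.7; -8 0 0 0 0 0 0.7; -8 0 0 0 0 0 0.7")

```text
time_s: 3.4
eef_pos: [0.4185, 0.2653, 0.0204]
eef_rot: [0.0, -0.376, 0.927, 0.0]
wrist_force: [0.2, -0.2, -0.3]
opening: 0.296
grasp_force: 0.0
```

Run:
```python
from bench import vision
import cv2
a=vision.camera("side")[175:275,270:400]
cv2.imwrite("pics/s1.png",cv2.resize(a,None,fx=6,fy=6,interpolation=cv2.INTER_CUBIC))
```

```text
(no output)
```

View pics/s1.png

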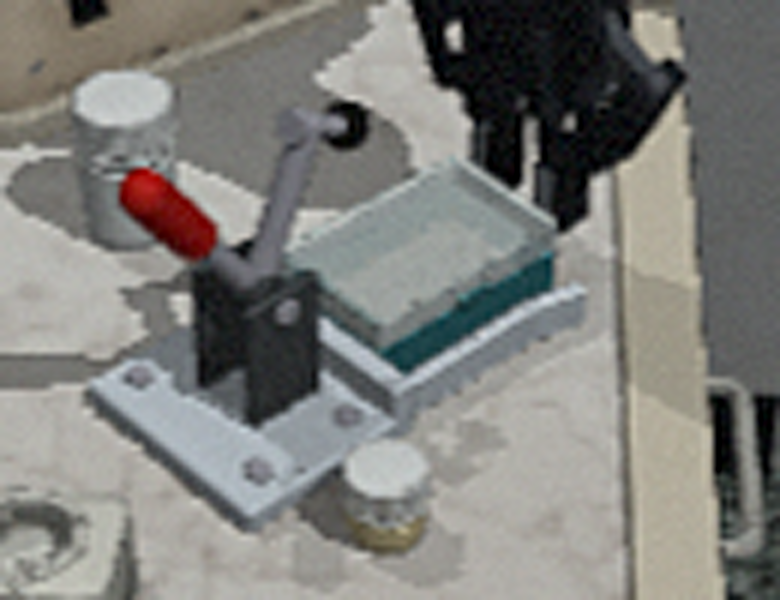

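The box has slid in, with a small gap left before the stop. I'll keep going until the force rises.

Emit:
carry_out(deltas="-1.5 0 0 0 0 0 0.7; -3 0 0 0 0 0 0.7; -4.5 0 0 0 0 0 0.7; -6 0 0 0 0 0 0.7; -6 0 0 0 0 0 0.7")

```text
time_s: 4.08
eef_pos: [0.4189, 0.2664, 0.0195]
eef_rot: [-0.005, -0.376, 0.927, -0.001]
wrist_force: [-11.1, -14.9, 12.1]
opening: 0.303
grasp_force: 8.9
```

The tool stopped with about 18 N at TCP x ≈ -0.102 in the cradle frame. That fits the box being home. Next I'll back off, rise and cross over behind the lever.

Emit:
carry_out(deltas="10 0 0 0 0 0 0.8; 22 0 0 0 0 0 1; 22 0 -60 0 0 0 1; 22 0 -120 0 0 0 1; 22 0 -180 0 0 0 1; 0 0 -230 0 0 0 1; -55 0 -230 0 0 0 1; -110 0 -230 0 0 0 1; -165 0 -230 0 0 0 1; -215 0 -230 0 0 0 1; -215 0 -230 0 0 0 1")

```text
time_s: 5.45
eef_pos: [0.5777, 0.4202, 0.2472]
eef_rot: [-0.001, -0.376, 0.927, 0.0]
wrist_force: [-0.5, -0.7, -0.9]
opening: -0.001
grasp_force: 0.0
```

Run:
```python
from bench import vision,sensors
import cv2,numpy as np
o=sensors.get_obs();e=o["eef_pos"][:2]-np.array([.4902,.3392]);c,s=np.cos(.7701),np.sin(.7701);print(c*e[0]+s*e[1],-s*e[0]+c*e[1],o["eef_pos"])
a=vision.camera("side")[95:275,250:400];b=vision.camera("top")[100:265,235:385]
cv2.imwrite("pics/s2.png",np.hstack([cv2.resize(a,(390,468),interpolation=cv2.INTER_CUBIC),cv2.resize(b,(400,468),interpolation=cv2.INTER_CUBIC)]))
```

```text
0.11916376075465226 -0.002784086779116471 [0.57767894 0.42016412 0.24717302]
```

View pics/s2.png

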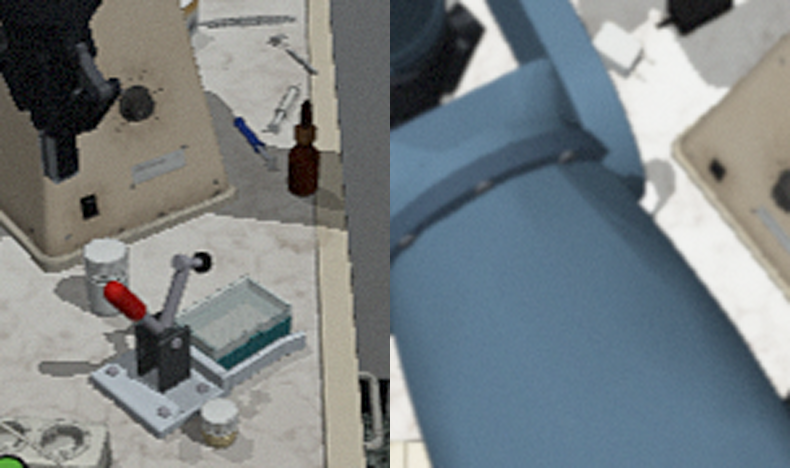

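The box is home and the lever is still open, with the gripper high beyond the grip. I'll lower it and push back toward -x.

Emit:
carry_out(deltas="0 0 60 0 0 0 1; 0 0 115 0 0 0 1; 0 0 145 0 0 0 1; -10 0 145 0 0 0 1; -20 0 145 0 0 0 1; -30 0 145 0 0 0 1; -40 0 145 0 0 0 1; -50 0 145 0 0 0 1; -58 0 145 0 0 0 1; -66 0 145 0 0 0 1; -74 0 145 0 0 0 1; -82 0 145 0 0 0 1")

```text
time_s: 7.05
eef_pos: [0.6359, 0.4764, 0.1052]
eef_rot: [-0.0, -0.376, 0.927, -0.0]
wrist_force: [0.1, 0.6, -0.2]
opening: 0.002
grasp_force: 0.0
```

Emit:
carry_out(deltas="0 0 0 0 0 0 1; 20 0 0 0 0 0 1; 60 0 0 0 0 0 1; 75 0 -60 0 0 0 1; 75 0 -120 0 0 0 1; 75 0 -150 0 0 0 1; 75 0 -150 0 0 0 1")

```text
time_s: 7.92
eef_pos: [0.5832, 0.4245, 0.2599]
eef_rot: [0.004, -0.376, 0.927, 0.0]
wrist_force: [0.7, -0.1, -0.6]
opening: -0.001
grasp_force: 0.0
```

Run:
```python
from bench import vision,sensors
import cv2,numpy as np
o=sensors.get_obs();print(o["time_s"],o["wrist_force"])
a=vision.camera("side")[175:275,270:400]
cv2.imwrite("pics/s3.png",cv2.resize(a,None,fx=6,fy=6,interpolation=cv2.INTER_CUBIC))
```

```text
7.925 [ 0.65514724 -0.09455409 -0.61907759]
```

View pics/s3.png

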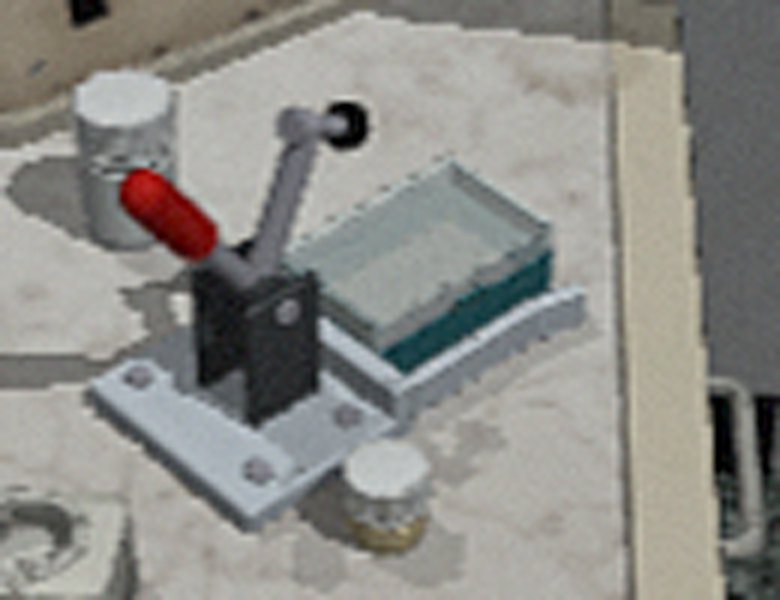

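I got the sign wrong: tool x points along the cradle's -x, so the push needs positive tx. Nothing was touched, so I'll redo the push.

Emit:
carry_out(deltas="0 0 60 0 0 0 1; 0 0 120 0 0 0 1; 0 0 157 0 0 0 1; 10 0 157 0 0 0 1; 20 0 157 0 0 0 1; 30 0 157 0 0 0 1; 40 0 157 0 0 0 1; 50 0 157 0 0 0 1; 60 0 157 0 0 0 1; 70 0 157 0 0 0 1; 78 0 157 0 0 0 1; 86 0 157 0 0 0 1")

```text
time_s: 9.48
eef_pos: [0.5194, 0.3633, 0.0979]
eef_rot: [-0.0, -0.376, 0.927, -0.0]
wrist_force: [0.3, -0.4, -1.1]
opening: -0.002
grasp_force: 0.0
```

Emit:
carry_out(deltas="0 0 0 0 0 0 1; -20 0 0 0 0 0 1; -60 0 0 0 0 0 1; -75 0 -60 0 0 0 1; -75 0 -120 0 0 0 1; -75 0 -150 0 0 0 1; -75 0 -150 0 0 0 1")

```text
time_s: 10.35
eef_pos: [0.5757, 0.4171, 0.2523]
eef_rot: [0.003, -0.376, 0.927, 0.0]
wrist_force: [-0.1, 0.2, 0.9]
opening: -0.001
grasp_force: 0.0
```

Run:
```python
from bench import vision,sensors
import cv2,numpy as np
o=sensors.get_obs();print(o["time_s"],o["wrist_force"])
a=vision.camera("side")[175:275,270:400]
cv2.imwrite("pics/s4.png",cv2.resize(a,None,fx=6,fy=6,interpolation=cv2.INTER_CUBIC))
```

```text
10.35 [-0.13496226  0.18368506  0.89692963]
```

View pics/s4.png

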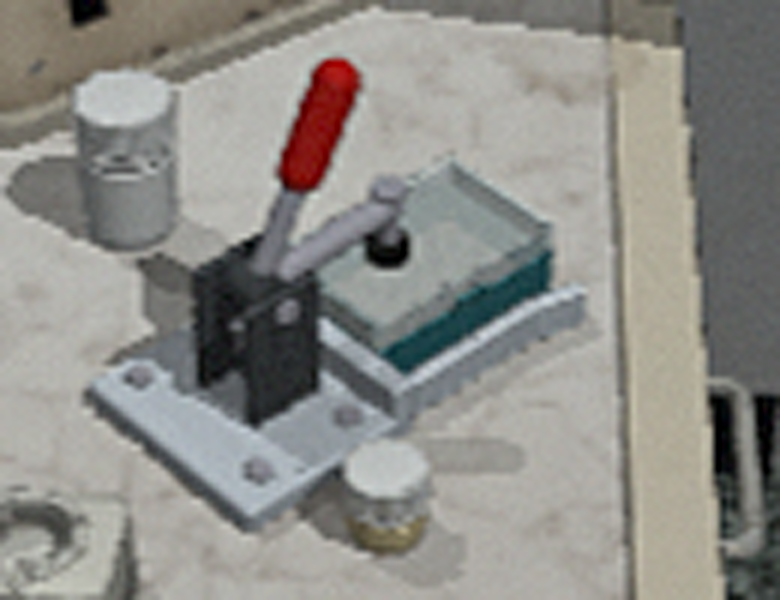

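The lever is over, with its foot on the lid at crop (387,250). The box is home, both jars in view are unmoved, and the arm is clear.

```bash
python3 -c "
from bench import ctrl
print(ctrl.hand_in())"
```

```text
the job is handed in; nothing more can be done
None
```

The bur box is pushed home against the stop, the clamp lever is snapped over with its foot on the lid, the arm never went near the jars or the bottle, and the job is handed in (no verdict came back).

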